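# Close the honey stall's till

## Task

The till drawer on the honey stall has been left open with its orange coin cover standing up. With the fingertips, first fold the coin cover down flat over the coins, then push the drawer gently and fully shut without slamming or forcing it; do not drive the drawer in while the cover is still up. Leave the jars, the blue pot and the card reader where they stand.

Things in the scene. Friction and masses are not known exactly. Their poses are not given: they have to be found in the camera images.
- till: Fixed till: a dark steel case 330 mm wide (y), 320 mm deep (x) and 110 mm tall, with a blue cash register with white keys on it (from 160 mm behind the case's front plane, up to 200 mm above the table). Origin on the table under the middle of the case's front plane; its +x axis points into the case (the way the drawer shuts), z up.
- drawer (a joint): How far the drawer is pulled out of the case, m: 0 fully shut (front panel against the case), at most 0.17; it slides straight along the till's x axis, stays where it is left and takes about 4 to 5 N to push slowly. Inside: black coin and note tray.
- drawer_front (a point): Centre of the outer face of the drawer's flat aluminium front panel, 55 mm above the table. The panel is 326 mm wide, 15 mm thick and reaches from 13 to 97 mm above the table. When shut, this point is 15 mm in front of the till's origin.
- cover (a joint): Angle of the coin cover, rad: 0 folded flat over the coin row, about 1.57 standing upright; more leans towards the drawer's front. Its stiff friction hinge keeps it at any angle; about 0.15 N m folds it, which is 2 N at 75 mm from the hinge.
- cover_hinge (a point): Middle of the coin cover's hinge line, which runs along the till's y axis just behind the front panel (27 mm behind its outer face), 78 mm above the table. It rides with the drawer.
- cover_edge (a point): Middle of the free edge of the orange coin cover, 94 mm from the hinge. The cover is a flat plate 270 mm wide, 90 mm long and 6 mm thick. It folds down away from the front panel, towards the case, so it is pushed on the face that looks at the front panel's side (the robot's side); flat, its upper face lies 84 mm above the table. Axes: x from the hinge to the free edge, z out of the face to push on.
- jar_amber: Glass jar of amber honey, brass lid, white label, 64 mm across and 95 mm tall. Loose bystander, leave alone. Origin at the centre of its underside.
- jar_dark: Jar of dark honey, brass lid, yellow label, 68 mm across and 105 mm tall. Loose bystander, leave alone. Origin at the centre of its underside.
- jar_olive: Green jar, black lid, 60 mm across and 85 mm tall. Loose bystander, leave alone. Origin at the centre of its underside.
- jar_red: Red-brown jar, red lid, 60 mm across and 85 mm tall. Loose bystander, leave alone. Origin at the centre of its underside.
- card_reader: Grey card reader with white keys lying flat, 140 x 70 x 33 mm. Loose bystander, leave alone. Origin at the centre of its underside.
- dipper_pot: Small blue open ceramic pot, 68 mm across and 70 mm tall. Loose bystander, leave alone. Origin at the centre of its underside.

How it is judged:
By the outcome, as a careful person would: the job done as asked, in the order asked, and still so for the second after the job is handed in, with the robot touching nothing.
It also fails if it takes over 53 s, if anything falls off the work surface, if the arm or the gripper's body presses on something with over 40 N, if the wrist force passes 120 N, or if a joint passes its speed limit or range.

## Robot

A 6-joint arm with a two-finger parallel gripper is mounted at the origin on the work surface. World frame = base frame: x ahead of the robot, y to its left, z up, the work surface at z = 0. Lengths are in m, angles in rad, forces in N, time in s.
With the tool pointing down it reaches from about 0.25 to 0.775 m from the base axis. Payload 4 kg.
Tool frame: the origin (TCP) lies between the finger pads; the fingertips stand 11 mm ahead of it and the grasp point (between the pads) lies 8 mm behind it (r.tcp_to_tips is the distance from the TCP to the fingertips, in m); x points along the fingers, y is the direction in which the jaws open and shut, and the axes are right-handed (so a half turn about x gives the same grasp; the last joint's range is limited). The gripper opens to 94 mm and grips with 3 to 60 N. Pads are 16 mm wide; open, the fingers measure 119 mm over their backs; the gripper's body (75 mm by 177 mm) begins 78 mm behind the grasp point.
Start: joints at [-1.225, 0.087, 1.371, -0, 1.684, -0.103], TCP at [0.239, -0.496, 0.217] pointing down, gripper open.
Joint ranges: [-3.1, 3.1], [-0.76, 2.03], [0.27, 2.55], [-1.08, 4.22], [0.17, 2.65], [-2.57, 2.57]. Speed limits (rad/s): [2.79, 2.79, 3.14, 3.14, 3.14, 3.14].

## Interface

Orientations are given as a rotation vector (axis times angle).
In Python, from workcell import r gives the robot as it stands.
- The arm moves only by the tool jog_arm, never from a script. Its argument "plan" is one flat list of numbers, 5 for each row, row after row: the opening in per cent of the stroke, from 0 (shut) to 100 (fully open), then the shift along the world's x, y, z in mm, then the turn about the world's z in degrees. In form: [fingers, x, y, z, twist, fingers, x, y, z, twist, ...]. A call has 1 to 20 rows; each row shifts and turns the pose as measured when the row begins; what a row does not reach is not made up. A row lasts 1/12 s, in which the tool goes at most 41.7 mm and 7.16 degrees, less where a joint would pass 70% of its speed; a pose out of reach is approached as far as the arm can. A call with a gripper value outside its range is refused whole. The fingers move at their own pace and stop on an object; "force" is the grip in N (left out, the last holds). Time passes only in rows, so rows that do not move let the fingers close. It gives the time, the measured TCP pose, the force and the opening at its end, in the units of the state.
- r.get_obs(): the state, without advancing time (a new reading comes with each control period).
- r.grab_frame(name): name is "side" or "top"; returns a dict with "frame" (384x512x3 uint8, red, green, blue), "depth" (384x512 float32, m along the optical axis (not along the pixel's ray), 0 where there is no reading), "intrinsics" (3x3 intrinsics, pixels), "R" (3x3) and "t" (3): a world point X has camera coordinates R X + t. Camera axes: x right, y down, z forward; pixel columns grow to the right and rows downward; lengths in m; the calibration is good to about 2 mm. A picture is of the moment at which its call begins.
- r.sign_off(): hands the job in, once; it reports no verdict.
The state is a dict: "time": time; "joints": joint angles; "qvel": joint speeds; "effort": joint torques, N m; "tcp_pos": TCP position; "tcp_rot": TCP orientation; "ft_force": force on the tool from outside, world axes, zero at the start; "ft_torque": the same for the moment, N m; "finger_gap": finger opening in m.
Only numpy, scipy, OpenCV 4.12 (cv2) and the standard library are available. Lean on these libraries where they do the work, as an engineer would, in place of code of your own. Each camera call takes 0.05 s, during which the arm holds its last target.

## Working session

There is one attempt and no reset: what is moved stays moved. The work goes in short steps, Python scripts to look and compute and a tool call to move; the robot and the scene stay as the last step left them, time stands still between calls to the robot, and variables do not carry over. Pictures are saved under pics/ and viewed, and the job is handed in when it is done.

Besides the shell and the picture viewer there is one more tool, called after "Request:" by a JSON object that holds its "name" and its "arguments". jog_arm: Moves the arm, as the interface text tells. Its arguments: {"type":"object","properties":{"plan":{"type":"array","items":{"type":"number"}},"force":{"type":"number"}},"required":["plan"]}

```bash
mkdir -p pics; ls; cat > h.py <<'E'
import numpy as np,cv2
from workcell import r
def grab(n,tag):
    f=r.grab_frame(n); cv2.imwrite(f'pics/{tag}.png',cv2.resize(f['frame'][:,:,::-1],None,fx=1.5,fy=1.5,interpolation=cv2.INTER_CUBIC)); np.savez(f'/tmp/{tag}.npz',**f); return f
def P(f,u,v):
    z=f['depth'][int(v),int(u)]
    c=np.linalg.inv(f['intrinsics'])@np.array([u,v,1.])*z
    return f['R'].T@(c-f['t'])
def cloud(f):
    h,w=f['depth'].shape
    u,v=np.meshgrid(np.arange(w),np.arange(h))
    c=np.stack([u,v,np.ones_like(u)],-1)@np.linalg.inv(f['intrinsics']).T*f['depth'][...,None]
    return (c-f['t'])@f['R']
E
python3 - <<'E'
from h import *
for n in('side','top'): 
    f=grab(n,n+'0'); print(n,-f['R'].T@f['t'])
print(r.get_obs())
E
```

```text
pics
side [ 0.29425566 -1.08105709  1.04032473]
top [0.2458366  0.03290442 1.37818472]
{'time': 0.1, 'joints': array([-1.22510596e+00,  8.78809040e-02,  1.37209104e+00,  5.20863620e-06,
        1.68358551e+00, -1.03082659e-01]), 'qvel': array([ 0.00096196, -0.00209972, -0.00331592, -0.00204048,  0.00060877,
        0.00037328]), 'effort': array([ 2.76885803e-03, -3.41252875e+01, -3.03302085e+01,  7.20906467e-02,
        3.03670310e-02, -9.77485638e-05]), 'tcp_pos': array([ 0.23847057, -0.49509561,  0.21542743]), 'tcp_rot': array([ 1.97300316,  0.4523269 , -1.97347397]), 'ft_force': array([-0.11515454, -0.35438609, -0.21476793]), 'ft_torque': array([-0.00339392, -0.00597113,  0.06365412]), 'finger_gap': 0.09371552657715441}
```

View pics/side0.png

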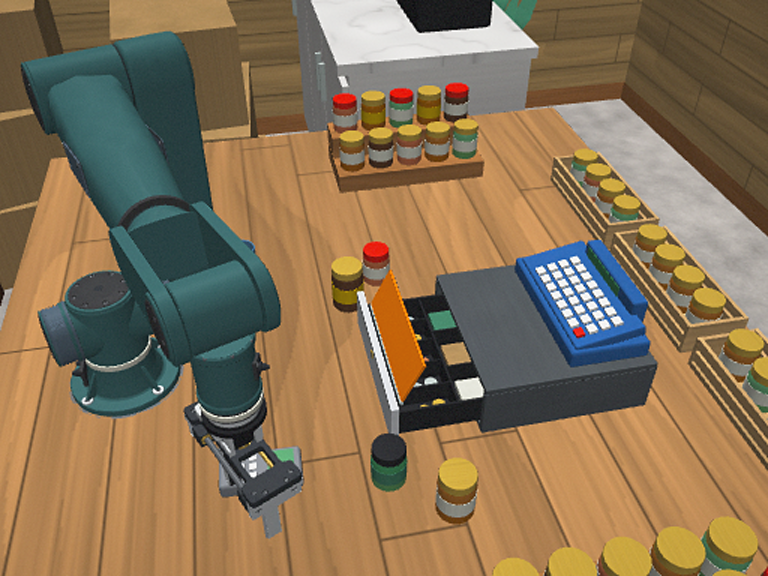

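View pics/top0.png

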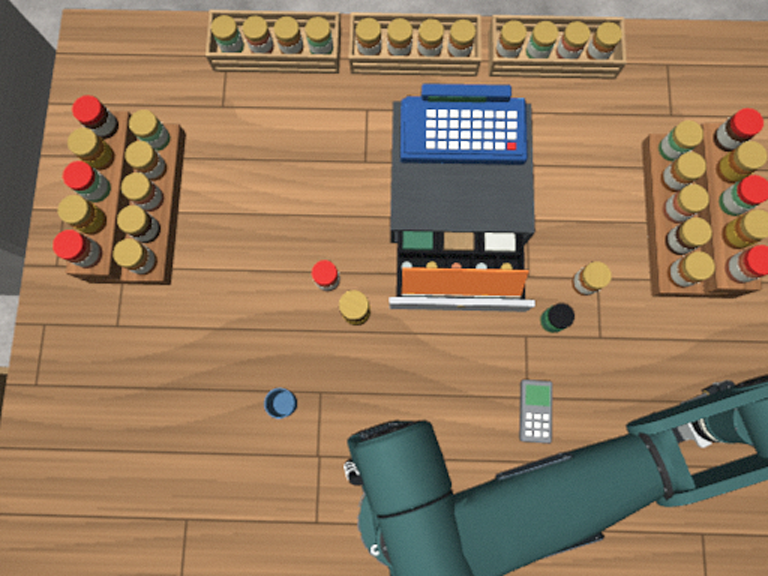

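The top view shows the panel along the row y≈303 (px 390–534 in the 1.5x picture), the orange cover standing behind it at (402–526, 267–297), and the case front at about y 235. The olive jar is at (558,318), the amber jar at (592,278), and the dark and red jars are to the left.

```bash
python3 - <<'E'
from h import *
np.set_printoptions(precision=4,suppress=True)
f=dict(np.load('/tmp/top0.npz')); s=dict(np.load('/tmp/side0.npz'))
for nm,u,v in [('panelL',392,301.5),('panelR',532,303.5),('caseL',393,231),('caseR',531,233),('caseLback',396,180),('amberlid',597,275),('olivelid',560,316),('dark',354,306),('red',325,273),('pot',281,402),('reader',537,410),('readertop',537,383)]:
    print(nm,P(f,u/1.5,v/1.5))
for n,g in(('top',f),('side',s)):
    hsv=cv2.cvtColor(g['frame'],cv2.COLOR_RGB2HSV); C=cloud(g)
    m=(hsv[...,0]>=6)&(hsv[...,0]<=14)&(hsv[...,1]>200)&(abs(C[...,2]-.13)<.06)&(C[...,0]>.3)&(abs(C[...,1]-.0)<.25)&(g['depth']>0)
    m=cv2.morphologyEx(m.astype(np.uint8),cv2.MORPH_OPEN,np.ones((3,3)))>0
    p=C[m]; c=np.median(p,0);print(n,m.sum(),p.min(0),p.max(0))
    q=p-p.mean(0);U,S,V=np.linalg.svd(q,full_matrices=False);print(p.mean(0),S,V)
    for lo in np.arange(.08,.19,.015):
        k=(p[:,2]>lo)&(p[:,2]<lo+.015)
        if k.sum()>5: print(lo,np.round(p[k].mean(0),3), k.sum(), p[k][:,1].min(),p[k][:,1].max())
    # panel pts
    m=(hsv[...,1]<40)&(hsv[...,2]>120)&(C[...,2]>.02)&(C[...,2]<.105)&(C[...,0]>.35)&(C[...,0]<.6)&(abs(C[...,1])<.25)
    p=C[m]
    for lo in np.arange(-.24,.24,.04):
        k=(p[:,1]>lo)&(p[:,1]<lo+.04)
        if k.sum()>3: print('panel',round(lo,2),k.sum(),p[k].min(0),np.median(p[k],0))
E
```

```text
panelL [0.4731 0.0406 0.0982]
panelR [ 0.4772 -0.2737  0.0917]
caseL [0.6397 0.0423 0.0904]
caseR [ 0.6395 -0.2732  0.0992]
caseLback [0.7578 0.0382 0.1071]
amberlid [ 0.5453 -0.4205  0.0958]
olivelid [ 0.4513 -0.3373  0.0854]
dark [0.4595 0.1248 0.1059]
red [0.5382 0.1956 0.0838]
pot [0.246  0.2923 0.012 ]
reader [ 0.2429 -0.295   0.0267]
readertop [ 0.3036 -0.2957  0.03  ]
  return _methods._mean(a, axis=axis, dtype=dtype,
  ret = um.true_divide(
Traceback (most recent call last):
ValueError: zero-size array to reduction operation minimum which has no identity
```

```bash
python3 - <<'E'
from h import *
np.set_printoptions(precision=4,suppress=True)
f=dict(np.load('/tmp/top0.npz')); s=dict(np.load('/tmp/side0.npz'))
for n,g in(('top',f),('side',s)):
    hsv=cv2.cvtColor(g['frame'],cv2.COLOR_RGB2HSV); C=cloud(g)
    u,v=((310,190) if n=='top' else (264,225)); print(n,g['frame'][v,u],hsv[v,u],C[v,u])
    m=(abs(hsv[...,0].astype(int)-int(hsv[v,u,0]))<=3)&(hsv[...,1]>200)&(C[...,0]>.35)&(C[...,0]<.65)&(abs(C[...,1]+.12)<.15)&(g['depth']>0)&(C[...,2]>.06)
    m=cv2.erode(m.astype(np.uint8),np.ones((3,3)))>0
    p=C[m]; print(m.sum())
    if m.sum()<5: continue
    q=p-p.mean(0);U,S,V=np.linalg.svd(q,full_matrices=False);print(p.min(0),p.max(0),p.mean(0),V)
    for lo in np.arange(.06,.19,.015):
        k=(p[:,2]>lo)&(p[:,2]<lo+.015)
        if k.sum()>5: print(lo,np.round(np.median(p[k],0),3), k.sum(), p[k][:,1].min(),p[k][:,1].max())
    m=(hsv[...,1]<60)&(hsv[...,2]>110)&(C[...,2]>.01)&(C[...,2]<.105)&(C[...,0]>.4)&(C[...,0]<.51)&(abs(C[...,1]+.12)<.2)
    p=C[m]
    for lo in np.arange(-.32,.1,.04):
        k=(p[:,1]>lo)&(p[:,1]<lo+.04)
        if k.sum()>3: print('panel',round(lo,2),k.sum(),p[k].min(0),np.median(p[k],0),p[k].max(0))
E
```

```text
top [196 106  52] [ 11 187 196] [ 0.5104 -0.1202  0.1186]
0
side [198 101  10] [ 15 242 198] [ 0.5157 -0.129   0.1243]
1181
[ 0.499  -0.2498  0.0894] [0.5363 0.0164 0.1702] [ 0.5173 -0.1294  0.131 ] [[-0.0058  1.     -0.0071]
 [-0.4263 -0.0089 -0.9046]
 [ 0.9046  0.0022 -0.4263]]
0.09 [ 0.502 -0.14   0.099] 186 -0.2494977572276302 0.014826622628537072
0.105 [ 0.508 -0.134  0.113] 213 -0.24865583691315887 0.0163745353120104
0.12 [ 0.516 -0.133  0.128] 253 -0.24839099064275197 0.009333827853134769
0.135 [ 0.523 -0.135  0.143] 243 -0.24966810734821474 0.01277304220996561
0.15 [ 0.53  -0.139  0.158] 251 -0.2498465587351291 0.011641099024252258
0.16499999999999998 [ 0.534 -0.16   0.167] 34 -0.24936730567478596 0.00040216509866281496
panel -0.28 145 [ 0.4729 -0.28    0.0348] [ 0.4805 -0.2744  0.0903] [ 0.5002 -0.2405  0.1023]
panel -0.24 73 [ 0.4724 -0.2399  0.0179] [ 0.4806 -0.2207  0.0983] [ 0.4974 -0.2001  0.1017]
panel -0.2 75 [ 0.4724 -0.1986  0.0223] [ 0.4809 -0.1803  0.0989] [ 0.4967 -0.161   0.1029]
panel -0.16 64 [ 0.4725 -0.1586  0.0189] [ 0.4807 -0.1396  0.098 ] [ 0.4975 -0.1204  0.1037]
panel -0.12 60 [ 0.4723 -0.1187  0.0237] [ 0.4805 -0.0994  0.0981] [ 0.4973 -0.081   0.1028]
panel -0.08 55 [ 0.4721 -0.0792  0.0236] [ 0.4804 -0.0602  0.0987] [ 0.4966 -0.0421  0.1032]
panel -0.04 57 [ 0.4717 -0.0399  0.0217] [ 0.4802 -0.0191  0.0982] [ 0.4966 -0.0001  0.104 ]
panel -0.0 44 [0.4718 0.0029 0.023 ] [0.4795 0.0196 0.0993] [0.4957 0.0394 0.1028]
panel 0.04 10 [0.4718 0.0409 0.0365] [0.475  0.0442 0.0973] [0.4829 0.0498 0.1017]
```

```bash
python3 - <<'E'
from h import *
from scipy.spatial.transform import Rotation as R
np.set_printoptions(precision=4,suppress=True)
print(R.from_rotvec(r.get_obs()['tcp_rot']).as_matrix())
f=dict(np.load('/tmp/side0.npz'));C=cloud(f);p=C.reshape(-1,3)
k=(p[:,0]>.5)&(p[:,0]<.9)&(abs(p[:,2]-.11)<.006)&(abs(p[:,1]+.115)<.19);q=p[k]
for lo in np.arange(-.3,.06,.03):
    a=q[(q[:,1]>lo)&(q[:,1]<lo+.03)]
    if len(a)>3: print(round(lo,2),len(a),a[:,0].min(),np.percentile(a[:,0],3),a[:,2].mean())
print(np.percentile(q[:,1],[.5,2,98,99.5]))
E
```

```text
[[-0.0007  0.4339 -0.901 ]
 [ 0.0019 -0.901  -0.4339]
 [-1.     -0.002  -0.0002]]
-0.3 402 0.6394914553759319 0.6469457219662251 0.11036834671245134
-0.27 692 0.5041562991704158 0.6405598573616648 0.1119186320490939
-0.24 506 0.5053995346743467 0.508137601241637 0.11169481441302853
-0.21 489 0.5040619193831879 0.5080577864558987 0.11165617053133016
-0.18 464 0.5031238774756623 0.5077588597140645 0.11200468222646237
-0.15 439 0.5033301995816055 0.5083945700576882 0.11196089283696464
-0.12 411 0.5042061693144313 0.5088197219967987 0.11189133623260668
-0.09 396 0.5027298577788415 0.5075574532863247 0.11194280637743992
-0.06 370 0.5026936322316139 0.5078063151279426 0.11195520131950495
-0.03 360 0.503779067643983 0.5078814633914758 0.11201321490701549
-0.0 323 0.5018906348957022 0.508791127558731 0.11217646030676648
0.03 228 0.639096148733734 0.6420200590596555 0.11194405193973757
[-0.28   -0.2782  0.0421  0.0489]
```

Request:
{"name": "jog_arm", "arguments": {"plan": [0,0,0,0,0,0,5,30,0,5,0,10,35,0,5,0,10,35,0,5], "force": 20}}

```text
time: 0.43
tcp_pos: [0.2613, -0.3967, 0.2106]
tcp_rot: [1.807, 0.68, -1.813]
ft_force: [-0.1, -0.2, -0.6]
finger_gap: 0.0709
```

I twisted the wrong way: the jaw axis is now about −50° and I want −90°, so I'm turning back as it travels.

Request:
{"name": "jog_arm", "arguments": {"plan": [0,10,30,1,-6,0,10,30,1,-6,0,15,30,1,-6,0,15,30,1,-6,0,15,30,1,-6,0,20,30,1,-6,0,20,25,0,-3,0,20,20,0,0,0,20,20,0,0,0,0,0,0,0]}}

```text
time: 1.27
tcp_pos: [0.4062, -0.1367, 0.2138]
tcp_rot: [2.221, 0.036, -2.217]
ft_force: [-0.9, -0.2, -0.3]
finger_gap: 0.004
```

```bash
cat > st.py <<'E'
from h import *
from scipy.spatial.transform import Rotation as R
o=r.get_obs();M=R.from_rotvec(o['tcp_rot']).as_matrix()
print(o['time'],o['tcp_pos'].round(4),'jaw deg',np.degrees(np.arctan2(M[1,1],M[0,1])).round(1),M[:,0].round(3),o['ft_force'].round(2),o['finger_gap'])
E
python3 st.py
```

```text
1.2667 [ 0.4062 -0.1367  0.2138] jaw deg -88.9 [ 0.002  0.014 -1.   ] [-0.86 -0.17 -0.31] 0.004031676583944625
```

Request:
{"name": "jog_arm", "arguments": {"plan": [0,20,5,-12,0,0,20,5,-12,0,0,20,5,-12,0,0,12,3,-7,0,0,4,0,-2,0,0,0,0,0,0]}}

```text
time: 1.77
tcp_pos: [0.484, -0.1177, 0.1664]
tcp_rot: [2.215, 0.038, -2.216]
ft_force: [-0.2, -0.8, -0.0]
finger_gap: 0.0004
```

```bash
python3 st.py; python3 -c "
from h import *
f=grab('side','s1');cv2.imwrite('pics/s1c.png',cv2.resize(f['frame'][140:320,200:380,::-1],None,fx=3.3,fy=3.3,interpolation=cv2.INTER_CUBIC))"
```

```text
1.7667 [ 0.484  -0.1177  0.1664] jaw deg -88.7 [-0.001  0.012 -1.   ] [-0.25 -0.8  -0.02] 0.00042972832198665326
```

View pics/s1c.png

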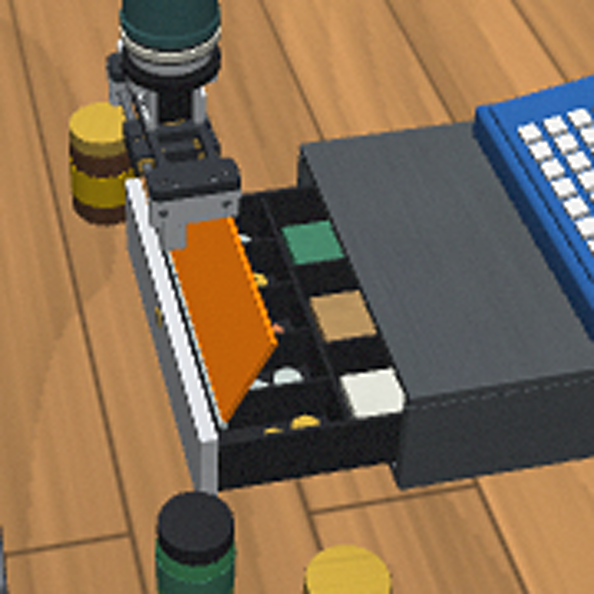

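The closed fingers are in front of the cover's face at about crop px (175,235), clear of the panel and the jars. Next I'll move to contact and start the fold.

Request:
{"name": "jog_arm", "arguments": {"plan": [0,8,0,-2,0,0,8,0,-2,0,0,7,0,-1,0,0,6,0,-1,0,0,5,0,-1,0,0,4,0,-1,0,0,4,0,-2,0,0,4,0,-2,0]}}

```text
time: 2.48
tcp_pos: [0.5319, -0.1204, 0.1569]
tcp_rot: [2.219, 0.03, -2.215]
ft_force: [-1.0, 0.4, -0.2]
finger_gap: 0.0004
```

```bash
python3 st.py
```

```text
2.4833 [ 0.5319 -0.1204  0.1569] jaw deg -89.0 [ 0.002  0.009 -1.   ] [-0.99  0.4  -0.21] 0.00037972908466561884
```

Request:
{"name": "jog_arm", "arguments": {"plan": [0,4,0,-4,0,0,4,0,-4,0,0,3,0,-4,0,0,3,0,-4,0,0,3,0,-4,0,0,3,0,-4,0,0,0,0,0,0]}}

```text
time: 3.07
tcp_pos: [0.5556, -0.1203, 0.1304]
tcp_rot: [2.221, 0.03, -2.212]
ft_force: [-0.3, 0.5, 0.6]
finger_gap: 0.0004
```

```bash
python3 st.py; python3 -c "
from h import *
f=grab('side','s2');cv2.imwrite('pics/s2c.png',cv2.resize(f['frame'][140:320,200:380,::-1],None,fx=3.3,fy=3.3,interpolation=cv2.INTER_CUBIC))"
```

```text
3.0667 [ 0.5556 -0.1203  0.1304] jaw deg -88.9 [ 0.004  0.009 -1.   ] [-0.33  0.53  0.57] 0.00039954936202896173
```

View pics/s2c.png

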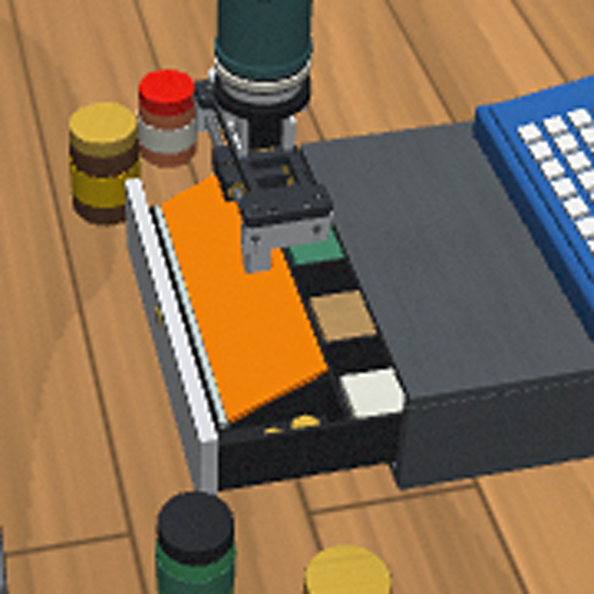

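The cover is folding to about 40°, with the finger near the free edge (crop px 260,265). The drawer hasn't moved.

Request:
{"name": "jog_arm", "arguments": {"plan": [0,2,0,-4,0,0,1,0,-4,0,0,1,0,-4,0,0,1,0,-4,0,0,1,0,-4,0,0,0,0,-4,0,0,0,0,-4,0,0,0,0,-2,0,0,0,0,0,0]}}

```text
time: 3.87
tcp_pos: [0.5622, -0.1204, 0.0979]
tcp_rot: [2.223, 0.03, -2.21]
ft_force: [-0.3, 0.2, 0.6]
finger_gap: 0.0005
```

```bash
python3 st.py
```

```text
3.8667 [ 0.5622 -0.1204  0.0979] jaw deg -88.9 [ 0.006  0.009 -1.   ] [-0.32  0.18  0.57] 0.0004514638152913537
```

Tip height is about 0.087. I'll go down in small steps until the force rises.

Request:
{"name": "jog_arm", "arguments": {"plan": [0,0,0,-2,0,0,0,0,-1,0,0,0,0,-1,0,0,0,0,-1,0]}}

```text
time: 4.2
tcp_pos: [0.5623, -0.1205, 0.0953]
tcp_rot: [2.224, 0.03, -2.209]
ft_force: [-2.0, 1.3, 5.0]
finger_gap: 0.0007
```

```bash
python3 st.py
```

```text
4.2 [ 0.5623 -0.1205  0.0953] jaw deg -88.9 [ 0.007  0.008 -1.   ] [-1.98  1.3   4.99] 0.000673256831163706
```

Request:
{"name": "jog_arm", "arguments": {"plan": [0,0,0,-2,0,0,0,0,-2,0,0,0,0,-2,0]}}

```text
time: 4.45
tcp_pos: [0.5623, -0.1205, 0.0952]
tcp_rot: [2.225, 0.029, -2.206]
ft_force: [-2.9, 0.8, 8.2]
finger_gap: 0.0008
```

```bash
python3 st.py
```

```text
4.45 [ 0.5623 -0.1205  0.0952] jaw deg -88.9 [ 0.009  0.007 -1.   ] [-2.94  0.78  8.19] 0.0008033018855178264
```

The cover is at its stop, with the force rising and no further travel. I'll lift, back off to the front of the panel, and look.

Request:
{"name": "jog_arm", "arguments": {"plan": [0,0,0,6,0,0,0,0,15,0,0,0,0,20,0,0,-10,0,10,0,0,-25,0,0,0,0,-30,0,0,0,0,-30,0,0,0,0,-30,0,0,0,0,-15,0,0,0,0,0,0,0,0]}}

```text
time: 5.28
tcp_pos: [0.4176, -0.1204, 0.1477]
tcp_rot: [2.225, 0.028, -2.203]
ft_force: [0.2, 0.2, 0.5]
finger_gap: 0.0004
```

```bash
python3 st.py; python3 -c "
from h import *
f=grab('side','s3');cv2.imwrite('pics/s3c.png',cv2.resize(f['frame'][140:320,200:380,::-1],None,fx=3.3,fy=3.3,interpolation=cv2.INTER_CUBIC))
hsv=cv2.cvtColor(f['frame'],cv2.COLOR_RGB2HSV);C=cloud(f)
m=(abs(hsv[...,0].astype(int)-15)<=3)&(hsv[...,1]>200)&(C[...,0]>.45)&(C[...,0]<.65)&(abs(C[...,1]+.12)<.15)&(C[...,2]>.06)
p=C[cv2.erode(m.astype(np.uint8),np.ones((3,3)))>0]
print(len(p),p.min(0),p.max(0),np.polyfit(p[:,0],p[:,2],1))
"
```

```text
5.2833 [ 0.4176 -0.1204  0.1477] jaw deg -88.9 [ 0.01   0.005 -1.   ] [0.17 0.21 0.55] 0.0004186038668121531
1845 [ 0.5067405  -0.24917715  0.0797909 ] [0.58999538 0.01759484 0.09278832] [-0.00103576  0.08672737]
```

View pics/s3c.png

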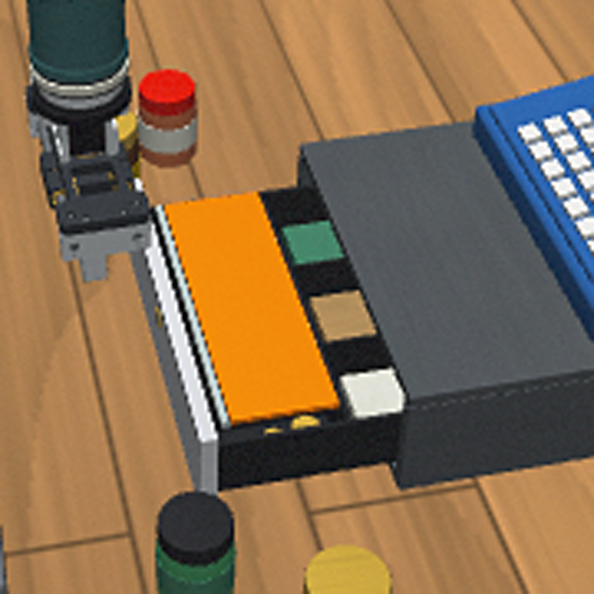

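The cover is flat (slope about 0, face at z≈0.086) and the drawer is still out. I'll lower the fingertips in front of the panel centre.

Request:
{"name": "jog_arm", "arguments": {"plan": [0,0,2,-15,0,0,0,2,-20,0,0,0,0,-20,0,0,0,0,-15,0,0,0,0,-8,0,0,8,0,-2,0,0,8,0,0,0,0,8,0,0,0,0,5,0,0,0,0,3,0,0,0]}}

```text
time: 6.17
tcp_pos: [0.4636, -0.1181, 0.0688]
tcp_rot: [2.238, 0.024, -2.185]
ft_force: [-5.6, 0.3, -1.3]
finger_gap: 0.0006
```

```bash
python3 st.py
```

```text
6.1667 [ 0.4636 -0.1181  0.0688] jaw deg -88.8 [ 0.024  0.002 -1.   ] [-5.58  0.34 -1.27] 0.0006291507203897395
```

Request:
{"name": "jog_arm", "arguments": {"plan": [0,3,0,0,0,0,3,0,0,0,0,3,0,0,0,0,3,0,0,0,0,3,0,0,0,0,3,0,0,0,0,3,0,0,0,0,3,0,0,0,0,3,0,0,0,0,3,0,0,0]}}

```text
time: 7.0
tcp_pos: [0.4917, -0.118, 0.0689]
tcp_rot: [2.225, 0.025, -2.199]
ft_force: [-3.9, 0.2, 1.6]
finger_gap: 0.0004
```

```bash
python3 st.py
```

```text
7.0 [ 0.4917 -0.118   0.0689] jaw deg -88.8 [ 0.012  0.002 -1.   ] [-3.95  0.21  1.61] 0.0003558083180429356
```

Request:
{"name": "jog_arm", "arguments": {"plan": [0,4,0,0,0,0,4,0,0,0,0,4,0,0,0,0,4,0,0,0,0,4,0,0,0,0,4,0,0,0,0,4,0,0,0,0,4,0,0,0,0,4,0,0,0,0,4,0,0,0,0,4,0,0,0,0,4,0,0,0,0,4,0,0,0,0,4,0,0,0,0,4,0,0,0,0,4,0,0,0,0,4,0,0,0,0,3,0,0,0,0,3,0,0,0]}}

```text
time: 8.58
tcp_pos: [0.5743, -0.1178, 0.0689]
tcp_rot: [2.225, 0.025, -2.199]
ft_force: [-5.1, -0.5, 2.0]
finger_gap: 0.0003
```

```bash
python3 st.py;  python3 -c "
from h import *
f=grab('side','s4');cv2.imwrite('pics/s4c.png',cv2.resize(f['frame'][140:320,200:380,::-1],None,fx=3.3,fy=3.3,interpolation=cv2.INTER_CUBIC))"
```

```text
8.5833 [ 0.5743 -0.1178  0.0689] jaw deg -88.8 [ 0.012  0.003 -1.   ] [-5.06 -0.49  2.01] 0.0003469568540886002
```

View pics/s4c.png

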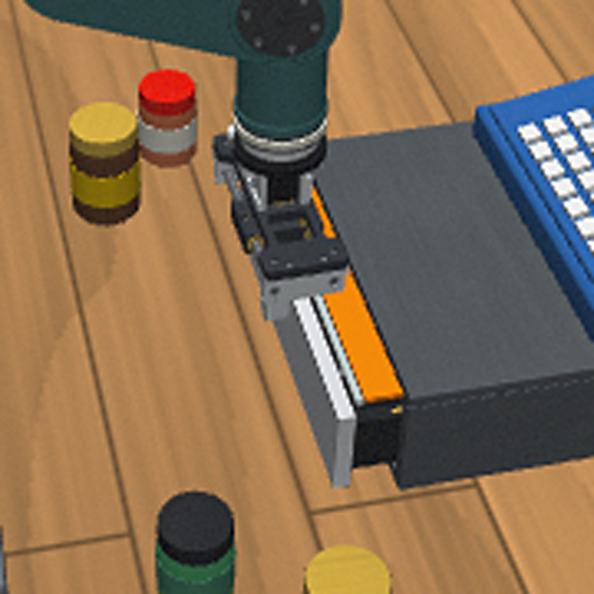

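The drawer is about 40 mm from shut and the flat cover is sliding under the case top. I'll continue more slowly.

Request:
{"name": "jog_arm", "arguments": {"plan": [0,3,0,0,0,0,3,0,0,0,0,3,0,0,0,0,3,0,0,0,0,3,0,0,0,0,3,0,0,0,0,3,0,0,0,0,3,0,0,0,0,2,0,0,0,0,2,0,0,0,0,1,0,0,0]}}

```text
time: 9.55
tcp_pos: [0.607, -0.1177, 0.0689]
tcp_rot: [2.227, 0.025, -2.198]
ft_force: [-4.7, 0.4, 1.1]
finger_gap: 0.0005
```

Request:
{"name": "jog_arm", "arguments": {"plan": [0,1,0,0,0,0,1,0,0,0,0,1,0,0,0,0,1,0,0,0,0,1,0,0,0,0,1,0,0,0]}}

```text
time: 10.05
tcp_pos: [0.6136, -0.1177, 0.069]
tcp_rot: [2.227, 0.026, -2.198]
ft_force: [-4.6, 0.5, 1.5]
finger_gap: 0.0005
```

Request:
{"name": "jog_arm", "arguments": {"plan": [0,1,0,0,0,0,1,0,0,0,0,1,0,0,0]}}

```text
time: 10.3
tcp_pos: [0.6156, -0.1176, 0.069]
tcp_rot: [2.223, 0.026, -2.202]
ft_force: [-8.7, 0.5, 4.8]
finger_gap: 0.0004
```

Request:
{"name": "jog_arm", "arguments": {"plan": [0,1,0,0,0,0,1,0,0,0,0,1,0,0,0]}}

```text
time: 10.55
tcp_pos: [0.6156, -0.1176, 0.0691]
tcp_rot: [2.215, 0.026, -2.211]
ft_force: [-6.7, 0.0, 3.9]
finger_gap: 0.0005
```

Request:
{"name": "jog_arm", "arguments": {"plan": [0,2,0,0,0,0,2,0,0,0]}}

```text
time: 10.72
tcp_pos: [0.6154, -0.1176, 0.0692]
tcp_rot: [2.204, 0.026, -2.223]
ft_force: [-10.2, -0.0, 5.0]
finger_gap: 0.0005
```

Request:
{"name": "jog_arm", "arguments": {"plan": [0,-4,0,0,0,0,-10,0,0,0,0,-20,0,0,0,0,-30,0,0,0,0,-30,0,10,0,0,-30,0,20,0,0,-20,0,20,0,0,-10,0,20,0,0,0,0,0,0,0,0,0,0,0]}}

```text
time: 11.55
tcp_pos: [0.4702, -0.1183, 0.1436]
tcp_rot: [2.244, 0.022, -2.175]
ft_force: [-0.3, 0.1, -0.2]
finger_gap: 0.0005
```

```bash
python3 st.py;  python3 -c "
from h import *
f=grab('side','s5');cv2.imwrite('pics/s5c.png',cv2.resize(f['frame'][140:320,200:380,::-1],None,fx=3.3,fy=3.3,interpolation=cv2.INTER_CUBIC))
g=grab('top','t5')
hsv=cv2.cvtColor(f['frame'],cv2.COLOR_RGB2HSV);C=cloud(f)
m=(hsv[...,1]<60)&(hsv[...,2]>110)&(C[...,2]>.015)&(C[...,2]<.09)&(C[...,0]>.55)&(C[...,0]<.66)&(abs(C[...,1]+.12)<.17)
p=C[m];print(len(p),np.percentile(p[:,0],[1,10,50]))
"
```

```text
11.55 [ 0.4702 -0.1183  0.1436] jaw deg -88.8 [ 0.031 -0.001 -1.   ] [-0.29  0.08 -0.22] 0.0004923311350818696
86 [0.62490366 0.62658377 0.6321793 ]
```

View pics/s5c.png

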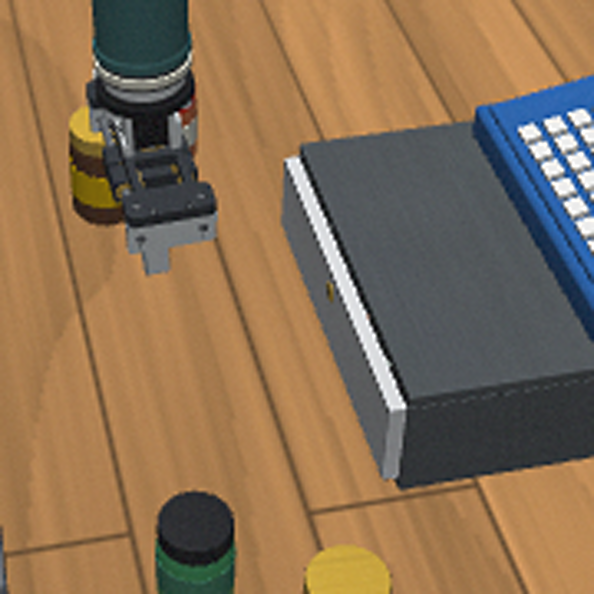

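View pics/t5.png

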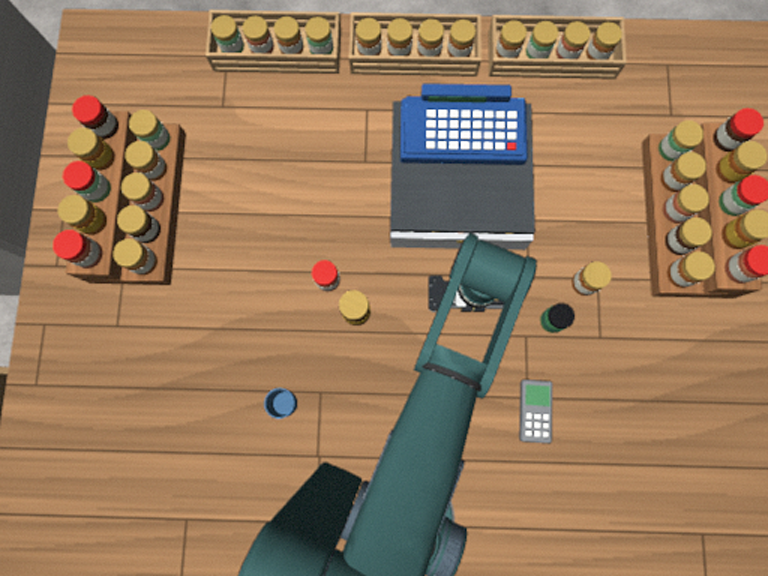

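The drawer is shut: the panel sits against the case with its face at x≈0.625, where 0.624 was expected. All bystanders are at their original pixels, and the robot is clear.

```bash
python3 -c "
from workcell import r
print(r.sign_off())"
```

```text
the job is handed in; nothing more can be done
None
```

I folded the coin cover flat over the coins with the closed fingertips, then pushed the drawer slowly until it stopped against the case. I then backed the arm off and handed the job in at about 12 s of the 53 s limit.

- **Cover:** before I pushed the drawer, the depth image showed the cover level, with its face at about 86 mm (84 mm nominal, within calibration). The press on it read about 8 N at its stop.
- **Drawer:** it moved at 4–5 N and stopped at 0.6156 m, with about 10 N at most in the last readings. The final pictures show the panel against the case, its face at x ≈ 0.625 m where 0.624 m was expected.
- **Bystanders:** the jars, pot and card reader look unmoved in the top view before and after. I compared them by eye only.
- **Last force reading:** close to zero, so the robot is touching nothing.

No check failed. I turned the wrist the wrong way on the first move, in free space, and corrected it straight away.

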